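Open the leaf-sap press after pressing

ROBOT

A 7-joint arm with a two-finger parallel gripper is mounted at the origin on the work surface. World frame = base frame: x ahead of the robot, y to its left, z up, the work surface at z = 0. Lengths are in m, angles in rad, forces in N, time in s.
With the tool pointing down it reaches from about 0.425 to 0.925 m from the base axis. Payload 6.8 kg.
Tool frame: the origin (TCP) lies on the front face of the gripper's body, between the roots of the fingers; the fingertips stand 73 mm ahead of it and the grasp point (between the pads) lies 54 mm ahead of it (bot.finger_overhang is the z of the fingertips in the tool frame, in m); z points along the fingers, y is the line along which they close (so a half turn about z gives the same grasp; the last joint's range is limited). The gripper opens to 85 mm and grips with 20 to 120 N. Pads are 22 mm wide; open, the fingers measure 114 mm over their backs; the gripper's body (76 mm by 85 mm) begins 54 mm behind the grasp point. The pads swing forward as they close: fully open they stand 13 mm farther back than shut.
Start: joints at [1.127, 0.477, 0.022, 1.555, -0.011, 1.109, -0.083], TCP at [0.222, -0.637, 0.304] pointing down, gripper open.
Joint ranges: [-2.96, 2.96], [-0.34, 2.1], [-1.41, 1.46], [0.24, 2.44], [-1.37, 4.51], [0.17, 1.92], [-2.96, 2.96]. Speed limits (rad/s): [2.39, 2.39, 3.14, 3.14, 3.14, 3.14, 3.14].

INTERFACE

Orientations are given as a unit quaternion [w, x, y, z].
In Python, from station import bot gives the robot as it stands.
- The arm moves only by the tool servo_tool, never from a script. Its argument "motion" is one flat list of numbers, 7 for each row, row after row: the shift along the tool's x, y, z as a fraction of full scale, then the turn, a rotation vector about the tool's x, y, z as a fraction of full scale, then the closure, from 0 (fully open) to 1 (shut). In form: [tx, ty, tz, ax, ay, az, gripper, tx, ty, tz, ax, ay, az, gripper, ...]. A call has 1 to 5 rows; each row shifts and turns the commanded pose from where the row before left it, along the tool's axes as they then stand; what a row does not reach is not made up. Full scale, the value 1, is 0.02 m for a shift and 0.15 rad for a turn. A row lasts 1/8 s, in which the tool goes at most 62.5 mm and 10.7 degrees, less where a joint would pass 70% of its speed; a pose out of reach is approached as far as the arm can. A call with a number of a shift or a turn outside -1 to 1 is refused whole. A call with a gripper value outside its range is refused whole. The fingers move at their own pace and stop on an object; "grip_force" is the grip in N (left out, the last holds). Time passes only in rows, so rows that do not move let the fingers close. It gives the time, the measured TCP pose, the force, the opening and the grip force at its end, in the units of the state.
- bot.get_obs(): the state, without advancing time (a new reading comes with each control period).
- bot.read_camera(name): name is "side" or "top"; returns the picture (400x640x3 uint8, red, green, blue); there is no depth.
- bot.get_calibration(name): a dict with "mtx" (3x3 intrinsics, pixels), "rvec" (rotation vector, rad) and "tvec" (3), from world to camera coordinates, as OpenCV has them. Camera axes: x right, y down, z forward; pixel columns grow to the right and rows downward; lengths in m; the calibration is good to about 2 mm. A picture is of the moment at which its call begins. get_calibration takes no time and is no camera call.
- bot.hand_in(): hands the job in; it is judged then, once.
Trained networks look in the newest picture that a camera, given by its name, has taken for a name from the list of things; names that differ only in an ending like _2 or _b are one class to them, and where a whole thing is asked for, a point or a joint stands for the part that bears it (a point fixed in the world has none). Each returns a list of dicts, best first, with "p" (0 to 1); they miss things now and then, are a little off and sometimes report something else, mostly with a low value. They report only what shows in the picture. A call takes as long as a camera call. They do not tell look-alikes from the thing itself.
- bot.boxes_of(camera, name): "uv" ([column, row] in pixels, amid what is visible of it).
The state is a dict: "t": time; "q": joint angles; "joint_vel": joint speeds; "joint_torque": joint torques, N m; "eef_pos": TCP position; "tool_rot": TCP orientation; "contact_force": force on the tool from outside, world axes, zero at the start; "torque": the same for the moment, N m; "gripper_width": opening from 0.0 (shut) to 1.0 (fully open); "grasp_force": force on a finger pad.
Only numpy, scipy, OpenCV 4.12 (cv2) and the standard library are available. Lean on these libraries where they do the work, as an engineer would, in place of code of your own. Each camera call takes 0.05 s, during which the arm holds its last target. There are 200 camera calls.

TASK

The pressing is finished, so open up the leaf-sap press: first push the star handle's spokes round anticlockwise until the screw comes up against its stop, with the splash gate still latched. Then lean the gate in to free its latch bar, squeeze the thumb lever towards the grip post so that the bar lifts out of its catch, swing the gate wide open and let go. Leave the beaker at the spout and everything else on the bench where it stands.

Things in the scene. Friction and masses are not known exactly. Their poses are not given: they have to be found in the camera images.
- press: Screw press for vegetable sap, fixed: white base 250 x 226 x 46 mm, steel columns, crosshead, cup and platen inside a clear splash guard 205 mm high. Origin: centre of its underside, on the screw's axis; z up; -x is the front with the gate, turned roughly to the robot's right (-y). At its -y side a trough at x = 20 mm, 60 mm high, reaches to y = -138 mm over the beaker.
- handwheel (a joint): Turn of the star handle on top of the press, rad; grows anticlockwise seen from above, which raises the screw (24 mm a turn). It ends at a solid stop at 4.0. It is stiff (about 4 N at 60 mm from the axis) and stays where it is left.
- wheel_hub (a point): Centre of the star handle, 272 mm above the bench at the spokes' height; the frame turns with it. Four level steel spokes 10 mm thick along its +x, +y, -x, -y, red 22 mm balls 86 mm out. Hub 52 mm across, 14 mm above the spokes; the screw's end rises to 46 mm above them. Free below the spokes down to nuts 227 mm above the bench and a 48 mm bearing under the hub.
- gate (a joint): Swing of the gate about its upright hinge, rad: 0 square in the frame, grows as the free edge swings out, solid stop at 1.75. Latched it rests at about 0.032, a sprung rubber buffer pressing its bar out against the catch's lip. It can be pushed in (3 N at the grip rising to 6 N, more if the lever is squeezed hard meanwhile) to a solid stop at -0.028. Unlatched it stays where it is left.
- gate_hinge (a point): Point on the gate's upright hinge axis at the height of the gate's top edge (205 mm above the bench), fixed on the press at its x = -118, y = 100 mm; frame as the press.
- gate_grip (a point): Point on the gate midway between the thumb lever and the grip post, 252 mm above the bench and 115 mm from the hinge axis; its frame turns with the gate: y points along the gate towards the hinge, -x outwards, z up. The gate is 10 mm thick, 198 mm wide, a clear pane in a steel tube frame from 55 to 205 mm above the bench.
- grip_post (a point): Blue upright grip post fixed on the gate's top edge, 18 mm in diameter, from 205 to 271 mm above the bench; the point is on its axis at 252 mm, 22 mm from gate_grip towards the hinge.
- latch (a joint): Turn of the steel latch bar about its pivot on the gate's top edge, rad: 0 level (it falls back by its weight), 0.42 fully lifted, clear of the catch above 0.25. Bar 8 x 11 mm, nose 80 mm from the pivot. While the gate rests outwards the catch's lip hooks over the nose and the bar lifts only 0.04; it is free once the gate is pushed in to below -0.01.
- thumb_lever: Upright lever, red pad 18 mm wide, 8 mm thick, 245 to 273 mm above the bench, one piece with the latch bar. Origin: its pivot, 217 mm above the bench; z up the lever. At rest 44 mm from the grip post on the side away from the hinge (57 mm over the outsides); squeezing the pad to the post (2 N once the bar is free, about 16 mm to the stop) lifts the bar.
- catch_point (a point): Centre of the bar's nose when shut in the catch; the catch is a dark steel hooked lip on the guard's corner post in front of it, its top 230 mm above the bench.
- juice_beaker: Small clear beaker, 48 mm across and 50 mm high, standing on the bench at the end of the press's trough; origin: centre of its underside.
- tube_rack: Clear rack of capped sample tubes, 70 x 174 x 92 mm high, behind the press; origin: centre of its underside.
- refractometer: Black hand refractometer lying on the bench, 185 mm long, 35 mm high; origin under the middle of its tube.
- veg_basket: Pink basket of carrots and a cucumber, 170 x 240 x 65 mm; origin: centre of its underside.
- buffer_bottle: White bottle with a blue cap, 60 mm across, 135 mm high; origin: centre of its underside.
- amber_jar: Amber jar with a black lid, 52 mm across, 85 mm high; origin: centre of its underside.
Mind the look-alikes: they are no part of the job. Of the things that look like the juice_beaker, take the one that is farthest to the robot's right at the start.

How it is judged:
By the outcome, as a careful person would: the job done as asked, in the order asked, and still so for the second after the job is handed in, with the robot touching nothing.
It also fails if it takes over 61 s, if anything falls off the work surface, if the arm or the gripper's body presses on something with over 40 N, if the wrist force passes 120 N, or if a joint passes its speed limit or range.

## Working session

There is one attempt and no reset: what is moved stays moved. The work goes in short steps, Python scripts to look and compute and a tool call to move; the robot and the scene stay as the last step left them, time stands still between calls to the robot, and variables do not carry over. Pictures are saved under pics/ and viewed, at most 10 in all, crops included, and the job is handed in when it is done.

Besides the shell and the picture viewer there is one more tool, called after "Emit:" by a JSON object that holds its "method" and its "body". servo_tool: Moves the arm, as the interface text tells. Shift numbers are shares of 0.02 m and turn numbers shares of 0.15 rad, none past 1 either way. Its arguments: {"type":"object","properties":{"motion":{"type":"array","items":{"type":"number","minimum":-1,"maximum":1}},"grip_force":{"type":"number"}},"required":["motion"]}

```bash
mkdir -p pics; ls
python3 - <<'E'
from station import bot
import cv2,numpy as np
for c in("side","top"):
    im=bot.read_camera(c); cv2.imwrite(f"pics/{c}0.png",im[:,:,::-1])
    k=bot.get_calibration(c); R=cv2.Rodrigues(np.array(k["rvec"]))[0]
    print(c,np.round(-R.T@np.array(k["tvec"]).ravel(),3),np.round(R.tolist(),2).tolist(),np.round(k["mtx"],0).tolist())
    for n in["press","wheel_hub","handwheel","gate_grip","grip_post","thumb_lever","catch_point","gate_hinge","gate","latch","juice_beaker","tube_rack","refractometer","veg_basket","buffer_bottle","amber_jar"]:
        try: print(n,[(np.round(d["uv"]).tolist(),round(d["p"],2)) for d in bot.boxes_of(c,n)][:3])
        except Exception as e: print(n,e)
o=bot.get_obs();print(o)
E
```

```text
pics
side [0.39  1.023 1.082] [[-0.99, -0.16, -0.0], [-0.11, 0.66, -0.74], [0.12, -0.73, -0.67]] [[397.0, 0.0, 321.0], [0.0, 397.0, 203.0], [0.0, 0.0, 1.0]]
press [([319.0, 222.0], 0.96)]
wheel_hub [([320.0, 190.0], 0.65)]
handwheel [([320.0, 191.0], 0.63)]
gate_grip [([324.0, 186.0], 0.68), ([320.0, 193.0], 0.24)]
grip_post [([329.0, 183.0], 0.89)]
thumb_lever [([315.0, 224.0], 0.64)]
catch_point [([320.0, 222.0], 0.83)]
gate_hinge [([317.0, 225.0], 0.83)]
gate [([325.0, 183.0], 0.58), ([320.0, 223.0], 0.26)]
latch [([300.0, 177.0], 0.56)]
juice_beaker [([256.0, 298.0], 0.61), ([277.0, 246.0], 0.54), ([280.0, 328.0], 0.52)]
tube_rack [([313.0, 282.0], 0.57), ([321.0, 190.0], 0.23)]
refractometer [([376.0, 252.0], 0.81)]
veg_basket [([331.0, 149.0], 0.56), ([372.0, 250.0], 0.26)]
buffer_bottle [([313.0, 354.0], 0.9)]
amber_jar [([311.0, 282.0], 0.71), ([382.0, 155.0], 0.5)]
top [0.34  0.002 1.63 ] [[-0.0, -1.0, 0.01], [-0.99, 0.0, -0.15], [0.15, -0.01, -0.99]] [[410.0, 0.0, 322.0], [0.0, 410.0, 201.0], [0.0, 0.0, 1.0]]
press [([304.0, 204.0], 0.9)]
wheel_hub [([291.0, 203.0], 0.95), 
[... 664 characters left out ...]
([ 1.12689619,  0.47700232,  0.02239786,  1.55540141, -0.01147255,
        1.1092971 , -0.08308909]), 'joint_vel': array([ 0.00103207, -0.00090481, -0.00064838,  0.00038712, -0.00023981,
        0.00036333,  0.00098962]), 'joint_torque': array([ 4.97148903e-04, -5.96308386e+01,  1.60664767e+00, -2.81543219e+01,
        1.24829955e-02,  1.57666305e-03, -1.03288147e-05]), 'eef_pos': array([ 0.22243494, -0.6373137 ,  0.30390572]), 'tool_rot': array([ 1.11523976e-05,  9.85937538e-01,  1.67114246e-01, -2.38753518e-06]), 'contact_force': array([-0.14768753, -0.08144205,  0.14812383]), 'torque': array([-0.03438523, -0.00954027, -0.03058277]), 'grasp_force': 0.0, 'gripper_width': 0.9990854768085906}
```

View pics/side0.png

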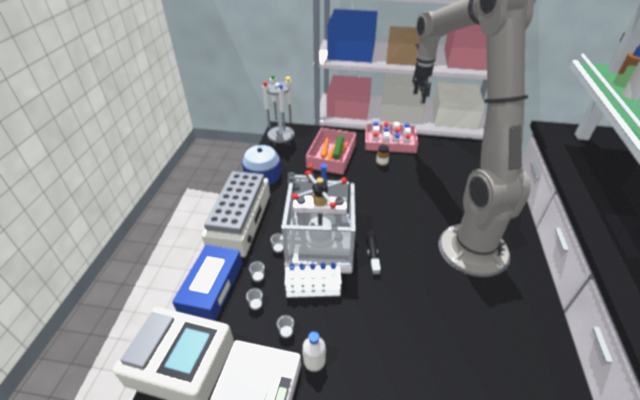

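View pics/top0.png

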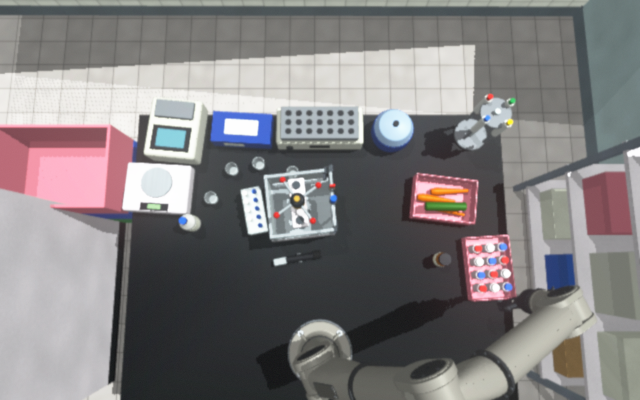

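```bash
cat > h.py <<'E'
from station import bot
import cv2,numpy as np
def cal(c):
    k=bot.get_calibration(c); return np.array(k["rvec"],float),np.array(k["tvec"],float),np.array(k["mtx"],float)
def ray(c,uv,z):
    r,t,m=cal(c);R=cv2.Rodrigues(r)[0];o=-R.T@t.ravel();d=R.T@np.linalg.solve(m,[uv[0],uv[1],1]);return o+d*(z-o[2])/d[2]
def proj(c,p):
    r,t,m=cal(c);return cv2.projectPoints(np.array(p,float).reshape(-1,1,3),r,t,m,None)[0].reshape(-1,2)
E
python3 - <<'E'
from h import *
t=cv2.imread("pics/top0.png")[150:250,250:350];s=cv2.imread("pics/side0.png")[155:275,270:370]
cv2.imwrite("pics/tc.png",cv2.resize(t,None,fx=6,fy=6,interpolation=cv2.INTER_CUBIC))
cv2.imwrite("pics/sc.png",cv2.resize(s,None,fx=5,fy=5,interpolation=cv2.INTER_CUBIC))
E
```

```text
(no output)
```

View pics/tc.png

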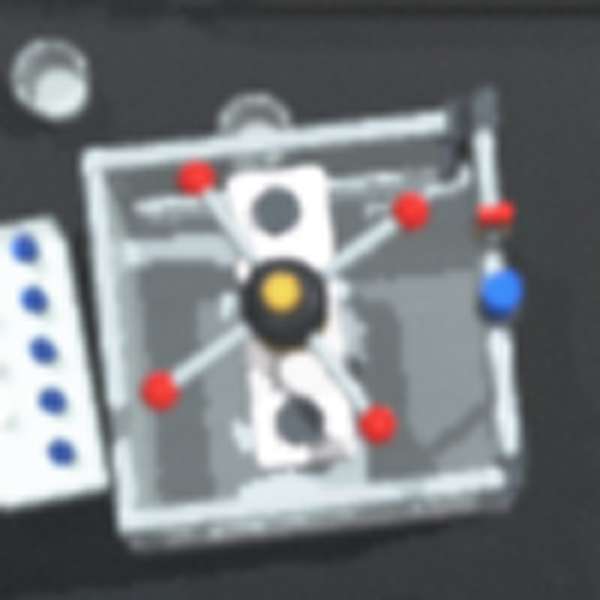

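View pics/sc.png

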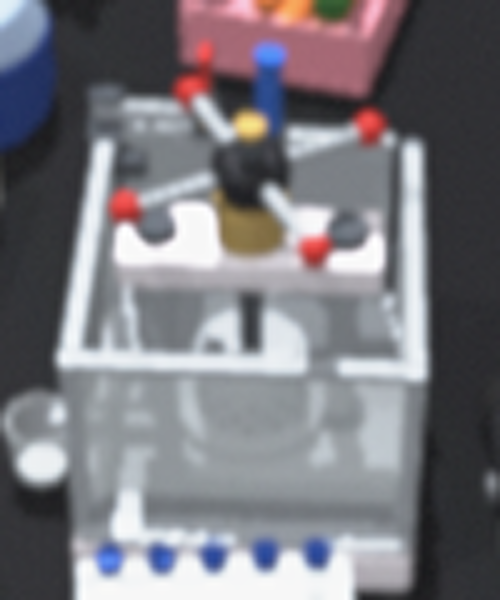

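```bash
cat >> h.py <<'E'
def P2W(pose,p):
    x,y,a=pose[:3];p=np.atleast_2d(p);c,s=np.cos(a),np.sin(a);return np.c_[x+c*p[:,0]-s*p[:,1],y+s*p[:,0]+c*p[:,1],p[:,2]]
def gp(d,a=.032,z=.252): return [-.118-d*np.sin(a),.1-d*np.cos(a),z]
def spokes(w,r=.086): return [[r*np.cos(w+i*np.pi/2),r*np.sin(w+i*np.pi/2),.272] for i in range(4)]
E
python3 - <<'E'
from h import *
from scipy.optimize import least_squares
f=lambda L,k,o:(np.array(L)+.5)/k-.5+o
T=f([(197,177),(410,210),(378,424),(160,391),(501,289)],6,np.array([250,150]))
S=f([(190,90),(125,205),(315,247),(370,125),(270,52)],5,np.array([270,155]))
# order round: top: far-left, far-right, near-right, near-left
S=S[[1,0,3,2,4]]
T[:4];c=np.mean([ray("top",u,.272)[:2] for u in T[:4]],0)
ang=np.arctan2(*(ray("top",T[1],.272)[:2]-c)[::-1]);print(c,ang)
def res(p,all=0):
    b=spokes(p[3]);W=P2W(p,[b[i] for i in (1,0,3,2)]+[gp(.093,z=.271)])
    r=np.r_[(proj("top",W)-T),(proj("side",W)-S)]
    return r.ravel()
s=least_squares(res,[c[0],c[1],np.pi/2,ang-np.pi/2],loss="soft_l1");p=s.x
print(np.round(p,4),np.round(s.fun.reshape(-1,2),1).tolist(), "each cam separately:")
for sl in (slice(0,10),slice(10,20)):
    print(np.round(least_squares(lambda q:res(q)[sl],p).x,4))
np.save("pose.npy",p)
for n,q in dict(hinge=gp(0),post=gp(.093),grip=gp(.115),lever=gp(.137),gateend=gp(.198)).items(): print(n,np.round(P2W(p,q)[0],4), (proj("top",P2W(p,q)+[0,0,.02 if n in("lever","post") else -.047])-[250,150])*6)
print(np.round(P2W(p,spokes(p[3])),3))
for uv in ((258,162),(293,170),(232,169),(211,198)): print(ray("top",uv,.03))
for n,uv,z in(("refr",(303,256),.03),("rack",(253,212),.09),("veg",(442,200),.05)): print(n,ray("top",uv,z))
E
```

```text
[0.54687621 0.07220327] -0.9367091631537693
[ 0.5482  0.0717  1.6789 -2.6181] [[0.1, -0.2], [0.2, -0.3], [0.0, -0.5], [0.3, -0.5], [0.4, -0.4], [0.6, 0.5], [0.6, 0.5], [0.0, 0.6], [0.2, 0.3], [0.3, 0.4]] each cam separately:
[ 0.5469  0.0724  1.6791 -2.6187]
[ 0.5496  0.0697  1.6794 -2.6175]
hinge [ 0.4615 -0.0564  0.252 ] [[510.29100294 459.43645526]]
post [ 0.5542 -0.0494  0.252 ] [[501.15739828 283.83186848]]
grip [ 0.5762 -0.0477  0.252 ] [[493.84379361 264.76416422]]
lever [ 0.5981 -0.046   0.252 ] [[494.62023379 206.77237225]]
gateend [ 0.6589 -0.0414  0.252 ] [[482.21008947 127.06543413]]
[[0.599 0.002 0.272]
 [0.618 0.122 0.272]
 [0.497 0.141 0.272]
 [0.479 0.021 0.272]]
[0.73610626 0.24272274 0.03      ]
[0.70315689 0.10248879 0.03      ]
[0.70759971 0.34577109 0.03      ]
[0.59065493 0.42509958 0.03      ]
refr [0.36268063 0.06140161 0.03      ]
rack [0.52733548 0.2487777  0.09      ]
veg [ 0.57776409 -0.48205875  0.05      ]
```

```bash
cat >> h.py <<'E'
def plan(pts,yaws,grip,p0=None,y0=None):
    """rows along world points (tool down; yaw = azimuth of tool y)"""
    o=bot.get_obs(); w,x,y,z=o["tool_rot"]
    p=np.array(o["eef_pos"] if p0 is None else p0)
    a=np.arctan2(w*w+y*y-x*x-z*z,2*(x*y-w*z)) if y0 is None else y0
    rows=[]
    for q,b in zip(pts,yaws):
        d=np.array(q)-p; ty=np.array([np.cos(a),np.sin(a),0]); tx=np.array([-np.sin(a),np.cos(a),0])
        r=np.round([d@tx/.02,d@ty/.02,-d[2]/.02,0,0,-(b-a)/.15,grip],2); rows.append(r)
        p=p+.02*(r[0]*tx+r[1]*ty-np.array([0,0,r[2]])); a=a-.15*r[5]
    for i in range(0,len(rows),5): print("["+", ".join(" ".join(f"{v:g}," for v in r) for r in rows[i:i+5])+"]")
    print("max",np.abs(np.array(rows)[:,:6]).max(),"end",p,a)
E
python3 - <<'E'
from h import *
print(bot.finger_overhang, bot.get_obs()["t"])
P=np.load("pose.npy");A=np.array(bot.get_obs()["eef_pos"]);B=np.array([.540,.014,.38])
s=np.arange(1,39)/38
plan([A+(B-A)*k for k in s],[-1.235+1.311*k for k in s],1)
E
```

```text
0.0726 1.7
[0.68, -0.67, -0.1, 0, 0, -0.23, 1,, 0.7, -0.65, -0.1, 0, 0, -0.23, 1,, 0.72, -0.62, -0.1, 0, 0, -0.23, 1,, 0.74, -0.6, -0.1, 0, 0, -0.23, 1,, 0.76, -0.57, -0.1, 0, 0, -0.23, 1,]
[0.79, -0.55, -0.1, 0, 0, -0.23, 1,, 0.8, -0.52, -0.1, 0, 0, -0.23, 1,, 0.81, -0.49, -0.1, 0, 0, -0.23, 1,, 0.84, -0.46, -0.1, 0, 0, -0.23, 1,, 0.85, -0.43, -0.1, 0, 0, -0.23, 1,]
[0.86, -0.4, -0.1, 0, 0, -0.23, 1,, 0.88, -0.38, -0.1, 0, 0, -0.23, 1,, 0.89, -0.34, -0.1, 0, 0, -0.23, 1,, 0.9, -0.31, -0.1, 0, 0, -0.23, 1,, 0.91, -0.28, -0.1, 0, 0, -0.23, 1,]
[0.92, -0.25, -0.1, 0, 0, -0.23, 1,, 0.93, -0.22, -0.1, 0, 0, -0.23, 1,, 0.94, -0.18, -0.1, 0, 0, -0.23, 1,, 0.94, -0.15, -0.1, 0, 0, -0.23, 1,, 0.94, -0.12, -0.1, 0, 0, -0.23, 1,]
[0.95, -0.09, -0.1, 0, 0, -0.23, 1,, 0.95, -0.05, -0.1, 0, 0, -0.23, 1,, 0.96, -0.02, -0.1, 0, 0, -0.23, 1,, 0.95, 0.01, -0.1, 0, 0, -0.23, 1,, 0.95, 0.04, -0.1, 0, 0, -0.23, 1,]
[0.95, 0.08, -0.1, 0, 0, -0.23, 1,, 0.95, 0.11, -0.1, 0, 0, -0.23, 1,, 0.94, 0.14, -0.1, 0, 0, -0.23, 1,, 0.94, 0.18, -0.1, 0, 0, -0.23, 1,, 0.93, 0.2, -0.1, 0, 0, -0.23, 1,]
[0.92, 0.24, -0.1, 0, 0, -0.23, 1,, 0.92, 0.28, -0.1, 0, 0, -0.23, 1,, 0.9, 0.3, -0.1, 0, 0, -0.23, 1,, 0.9, 0.33, -0.1, 0, 0, -0.23, 1,, 0.88, 0.36, -0.1, 0, 0, -0.23, 1,]
[0.86, 0.4, -0.1, 0, 0, -0.23, 1,, 0.86, 0.42, -0.1, 0, 0, -0.23, 1,, 0.84, 0.46, -0.1, 0, 0, -0.23, 1,]
max 0.96 end [0.54008238 0.01404823 0.37990572] 0.07600772226865732
```

Emit:
{"method": "servo_tool", "body": {"motion": [0.68, -0.67, -0.1, 0, 0, -0.23, 1, 0.7, -0.65, -0.1, 0, 0, -0.23, 1, 0.72, -0.62, -0.1, 0, 0, -0.23, 1, 0.74, -0.6, -0.1, 0, 0, -0.23, 1, 0.76, -0.57, -0.1, 0, 0, -0.23, 1], "grip_force": 20}}

```text
t: 2.33
eef_pos: [0.2649, -0.5503, 0.3142]
tool_rot: [0.0, 0.968, 0.253, 0.0]
contact_force: [0.7, 0.1, -0.1]
gripper_width: -0.0
grasp_force: 0.0
```

Emit:
{"method": "servo_tool", "body": {"motion": [0.79, -0.55, -0.1, 0, 0, -0.23, 1, 0.8, -0.52, -0.1, 0, 0, -0.23, 1, 0.81, -0.49, -0.1, 0, 0, -0.23, 1, 0.84, -0.46, -0.1, 0, 0, -0.23, 1, 0.85, -0.43, -0.1, 0, 0, -0.23, 1]}}

```text
t: 2.95
eef_pos: [0.3066, -0.4647, 0.3241]
tool_rot: [0.0, 0.942, 0.335, 0.0]
contact_force: [0.4, 0.0, 0.8]
gripper_width: 0.001
grasp_force: 0.0
```

Emit:
{"method": "servo_tool", "body": {"motion": [0.86, -0.4, -0.1, 0, 0, -0.23, 1, 0.88, -0.38, -0.1, 0, 0, -0.23, 1, 0.89, -0.34, -0.1, 0, 0, -0.23, 1, 0.9, -0.31, -0.1, 0, 0, -0.23, 1, 0.91, -0.28, -0.1, 0, 0, -0.23, 1]}}

```text
t: 3.58
eef_pos: [0.3483, -0.3791, 0.334]
tool_rot: [0.0, 0.91, 0.415, 0.0]
contact_force: [0.9, 0.5, -0.5]
gripper_width: -0.001
grasp_force: 0.0
```

Emit:
{"method": "servo_tool", "body": {"motion": [0.92, -0.25, -0.1, 0, 0, -0.23, 1, 0.93, -0.22, -0.1, 0, 0, -0.23, 1, 0.94, -0.18, -0.1, 0, 0, -0.23, 1, 0.94, -0.15, -0.1, 0, 0, -0.23, 1, 0.94, -0.12, -0.1, 0, 0, -0.23, 1]}}

```text
t: 4.2
eef_pos: [0.3901, -0.2935, 0.3441]
tool_rot: [0.0, 0.871, 0.492, 0.0]
contact_force: [0.5, -0.3, -0.5]
gripper_width: -0.0
grasp_force: 0.0
```

Emit:
{"method": "servo_tool", "body": {"motion": [0.95, -0.09, -0.1, 0, 0, -0.23, 1, 0.95, -0.05, -0.1, 0, 0, -0.23, 1, 0.96, -0.02, -0.1, 0, 0, -0.23, 1, 0.95, 0.01, -0.1, 0, 0, -0.23, 1, 0.95, 0.04, -0.1, 0, 0, -0.23, 1]}}

```text
t: 4.82
eef_pos: [0.4319, -0.2077, 0.354]
tool_rot: [0.0, 0.825, 0.565, 0.0]
contact_force: [-0.4, -0.3, 0.3]
gripper_width: -0.0
grasp_force: 0.0
```

Emit:
{"method": "servo_tool", "body": {"motion": [0.95, 0.08, -0.1, 0, 0, -0.23, 1, 0.95, 0.11, -0.1, 0, 0, -0.23, 1, 0.94, 0.14, -0.1, 0, 0, -0.23, 1, 0.94, 0.18, -0.1, 0, 0, -0.23, 1, 0.93, 0.2, -0.1, 0, 0, -0.23, 1]}}

```text
t: 5.45
eef_pos: [0.4736, -0.122, 0.364]
tool_rot: [-0.0, 0.773, 0.634, 0.0]
contact_force: [0.2, -0.3, -0.2]
gripper_width: 0.003
grasp_force: 0.0
```

Emit:
{"method": "servo_tool", "body": {"motion": [0.92, 0.24, -0.1, 0, 0, -0.23, 1, 0.92, 0.28, -0.1, 0, 0, -0.23, 1, 0.9, 0.3, -0.1, 0, 0, -0.23, 1, 0.9, 0.33, -0.1, 0, 0, -0.23, 1, 0.88, 0.36, -0.1, 0, 0, -0.23, 1]}}

```text
t: 6.08
eef_pos: [0.5154, -0.0362, 0.374]
tool_rot: [0.0, 0.716, 0.698, 0.0]
contact_force: [0.1, -0.0, 0.5]
gripper_width: -0.0
grasp_force: 0.0
```

Emit:
{"method": "servo_tool", "body": {"motion": [0.86, 0.4, -0.1, 0, 0, -0.23, 1, 0.86, 0.42, -0.1, 0, 0, -0.23, 1, 0.84, 0.46, -0.1, 0, 0, -0.23, 1, 0, 0, 0.9, 0, 0, 0, 1, 0, 0, 0.9, 0, 0, 0, 1]}}

```text
t: 6.7
eef_pos: [0.5396, 0.0134, 0.342]
tool_rot: [-0.0, 0.68, 0.733, -0.001]
contact_force: [0.8, 0.1, -0.1]
gripper_width: 0.002
grasp_force: 0.0
```

Emit:
{"method": "servo_tool", "body": {"motion": [0, 0, 0.6, 0, 0, 0, 1, 0, 0, 0, 0, 0, 0, 1]}}

```text
t: 6.95
eef_pos: [0.5393, 0.0132, 0.3303]
tool_rot: [-0.001, 0.68, 0.733, -0.001]
contact_force: [0.4, 0.1, 0.3]
gripper_width: 0.001
grasp_force: 0.0
```

Run:
```python
from h import *
P=np.load("pose.npy");o=bot.get_obs();print(o["eef_pos"],np.round(o["q"],2),np.round(o["contact_force"],1))
th=-1.72+.2*np.arange(1,26)
plan([[P[0]+.058*np.cos(a),P[1]+.058*np.sin(a),.331] for a in th],[.076]*25,1)
```

```text
[0.5393252  0.01324608 0.33032648] [ 0.35  0.28 -0.58  1.82  0.17  1.1  -0.23] [0.4 0.1 0.3]
[-0.02, 0.59, -0.03, 0, 0, -0.01, 1,, 0.04, 0.58, -0, 0, 0, 0, 1,, 0.16, 0.56, -0, 0, 0, 0, 1,, 0.27, 0.51, -0, 0, 0, 0, 1,, 0.36, 0.45, -0, 0, 0, 0, 1,]
[0.44, 0.37, -0, 0, 0, 0, 1,, 0.51, 0.28, -0, 0, 0, 0, 1,, 0.55, 0.17, -0, 0, 0, 0, 1,, 0.58, 0.06, -0, 0, 0, 0, 1,, 0.58, -0.06, -0, 0, 0, 0, 1,]
[0.55, -0.18, -0, 0, 0, 0, 1,, 0.51, -0.28, -0, 0, 0, 0, 1,, 0.44, -0.37, -0, 0, 0, 0, 1,, 0.36, -0.46, -0, 0, 0, 0, 1,, 0.26, -0.51, -0, 0, 0, 0, 1,]
[0.15, -0.56, -0, 0, 0, 0, 1,, 0.04, -0.58, -0, 0, 0, 0, 1,, -0.08, -0.57, -0, 0, 0, 0, 1,, -0.19, -0.55, -0, 0, 0, 0, 1,, -0.29, -0.5, -0, 0, 0, 0, 1,]
[-0.39, -0.43, -0, 0, 0, 0, 1,, -0.46, -0.34, -0, 0, 0, 0, 1,, -0.53, -0.25, -0, 0, 0, 0, 1,, -0.56, -0.14, -0, 0, 0, 0, 1,, -0.58, -0.02, -0, 0, 0, 0, 1,]
max 0.59 end [0.49073005 0.06366249 0.33092648] 0.07648735436270868
```

Emit:
{"method": "servo_tool", "body": {"motion": [-0.02, 0.59, 0, 0, 0, 0, 1, 0.04, 0.58, 0, 0, 0, 0, 1, 0.16, 0.56, 0, 0, 0, 0, 1, 0.27, 0.51, 0, 0, 0, 0, 1, 0.36, 0.45, 0, 0, 0, 0, 1]}}

```text
t: 7.58
eef_pos: [0.592, 0.0337, 0.3311]
tool_rot: [-0.001, 0.68, 0.733, -0.002]
contact_force: [-5.9, -2.9, 0.1]
gripper_width: -0.003
grasp_force: 2.6
```

Emit:
{"method": "servo_tool", "body": {"motion": [0.44, 0.37, 0, 0, 0, 0, 1, 0.51, 0.28, 0, 0, 0, 0, 1, 0.55, 0.17, 0, 0, 0, 0, 1]}}

```text
t: 7.95
eef_pos: [0.6064, 0.0636, 0.3307]
tool_rot: [-0.0, 0.68, 0.733, -0.003]
contact_force: [-4.0, -5.9, -0.4]
gripper_width: -0.001
grasp_force: 2.8
```

Emit:
{"method": "servo_tool", "body": {"motion": [0.58, 0.06, 0, 0, 0, 0, 1, 0.58, -0.06, 0, 0, 0, 0, 1, 0.55, -0.18, 0, 0, 0, 0, 1]}}

```text
t: 8.32
eef_pos: [0.6013, 0.0964, 0.3314]
tool_rot: [0.001, 0.681, 0.732, -0.002]
contact_force: [0.1, -7.9, -0.7]
gripper_width: 0.001
grasp_force: 3.5
```

Emit:
{"method": "servo_tool", "body": {"motion": [0.51, -0.28, 0, 0, 0, 0, 1]}}

```text
t: 8.45
eef_pos: [0.5955, 0.1059, 0.3316]
tool_rot: [0.002, 0.681, 0.732, -0.002]
contact_force: [2.6, -8.1, 0.0]
gripper_width: -0.0
grasp_force: 3.6
```

Emit:
{"method": "servo_tool", "body": {"motion": [0.44, -0.37, 0, 0, 0, 0, 1]}}

```text
t: 8.57
eef_pos: [0.5909, 0.1108, 0.3324]
tool_rot: [0.006, 0.682, 0.732, -0.0]
contact_force: [23.3, -24.0, -5.9]
gripper_width: -0.001
grasp_force: 16.6
```

Emit:
{"method": "servo_tool", "body": {"motion": [-0.4, 0.35, 0, 0, 0, 0, 1, -0.2, 0.2, -0.8, 0, 0, 0, 1, 0, 0, -1, 0, 0, 0, 0, 0, 0, -0.8, 0, 0, 0, 0, 0, 0, 0, 0, 0, 0, 0]}}

```text
t: 9.2
eef_pos: [0.5985, 0.1069, 0.3859]
tool_rot: [0.001, 0.68, 0.734, 0.001]
contact_force: [1.1, 0.1, 0.2]
gripper_width: 0.637
grasp_force: 0.0
```

Run:
```python
from h import *
P=np.load("pose.npy");o=bot.get_obs();print(o["eef_pos"],o["tool_rot"],o["contact_force"])
im={c:bot.read_camera(c) for c in("top","side")}
b=P2W(P,spokes(4.0))
out=[]
for c in im:
    uv=np.round(proj(c,b)).astype(int); print(c,uv.tolist())
    h=im[c].astype(int); m=((h[...,0]>150)&(h[...,1]<90)&(h[...,2]<90)).astype(np.uint8)
    _,_,s,ce=cv2.connectedComponentsWithStats(m); print([np.round(k,1).tolist() for k,q in zip(ce,s) if q[4]>3 and np.hypot(*(k-uv.mean(0)))<60])
    x,y=uv.mean(0).astype(int);k=im[c][y-50:y+50,x-65:x+65,::-1];out.append(cv2.resize(k,None,fx=6,fy=3,interpolation=cv2.INTER_CUBIC) if 0 else cv2.resize(k,None,fx=3,fy=3,interpolation=cv2.INTER_CUBIC))
cv2.imwrite("pics/w.png",np.hstack(out))
A=np.array(o["eef_pos"]);B=P2W(P,gp(.106,z=.375))[0];print(B)
s=np.arange(1,10)/9
plan([A+(B-A)*k for k in s],[.076]*9,0)
```

```text
[0.59845151 0.10694353 0.38588717] [0.00080179 0.6795286  0.73364716 0.00144204] [1.06509587 0.08917725 0.20175904]
top [[312, 178], [277, 185], [283, 220], [319, 214]]
[[319.4, 199.5], [311.5, 178.3], [332.2, 185.2], [282.1, 220.8]]
side [[301, 176], [300, 201], [340, 200], [338, 176]]
[[319.5, 199.5], [300.1, 175.6], [337.6, 174.6], [339.3, 200.7], [300.2, 201.2]]
[ 0.56720411 -0.0483659   0.375     ]
[-0.82, -0.2, -0.04, 0, 0, 0, 0,, -0.85, -0.24, 0.06, 0, 0, 0, 0,, -0.84, -0.24, 0.06, 0, 0, 0, 0,, -0.85, -0.24, 0.06, 0, 0, 0, 0,, -0.85, -0.24, 0.06, 0, 0, 0, 0,]
[-0.84, -0.23, 0.06, 0, 0, 0, 0,, -0.85, -0.24, 0.06, 0, 0, 0, 0,, -0.85, -0.24, 0.06, 0, 0, 0, 0,, -0.84, -0.24, 0.06, 0, 0, 0, 0,]
max 0.85 end [ 0.56722037 -0.04827218  0.37499246] 0.07634620323541876
```

View pics/w.png

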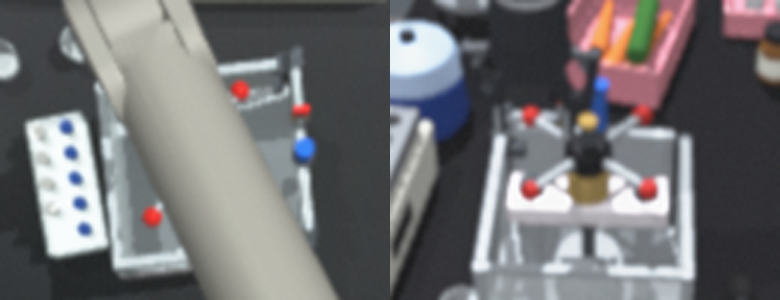

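Emit:
{"method": "servo_tool", "body": {"motion": [-0.82, -0.2, 0, 0, 0, 0, 0, -0.85, -0.24, 0.05, 0, 0, 0, 0, -0.84, -0.24, 0.06, 0, 0, 0, 0, -0.85, -0.24, 0.06, 0, 0, 0, 0, -0.85, -0.24, 0.06, 0, 0, 0, 0]}}

```text
t: 9.93
eef_pos: [0.5808, 0.0188, 0.3792]
tool_rot: [0.0, 0.68, 0.733, -0.0]
contact_force: [0.4, 0.4, 0.5]
gripper_width: 0.998
grasp_force: 0.0
```

Emit:
{"method": "servo_tool", "body": {"motion": [-0.84, -0.23, 0.06, 0, 0, 0, 0, -0.85, -0.24, 0.06, 0, 0, 0, 0, -0.85, -0.24, 0.06, 0, 0, 0, 0, -0.84, -0.24, 0.06, 0, 0, 0, 0, 0, 0, 0, 0, 0, 0, 0]}}

```text
t: 10.55
eef_pos: [0.567, -0.0505, 0.3743]
tool_rot: [0.0, 0.681, 0.732, -0.0]
contact_force: [-0.0, 1.0, 0.8]
gripper_width: 1.001
grasp_force: 0.0
```

Run:
```python
from h import *
P=np.load("pose.npy");o=bot.get_obs()
A=np.array(o["eef_pos"]);B=P2W(P,gp(.106,z=.310))[0];print(A,B,o["tool_rot"],np.round(o["q"],2))
s=np.arange(1,6)/5
plan([A+(B-A)*k for k in s],[.076]*5,0)
```

```text
[ 0.56703803 -0.05050504  0.37426627] [ 0.56720411 -0.0483659   0.31      ] [ 5.98819942e-05  6.80823004e-01  7.32447861e-01 -4.06178628e-04] [ 0.42  0.29 -0.55  1.7   0.16  1.2  -0.09]
[0.02, 0, 0.64, 0, 0, -0.02, 0,, 0.02, 0.01, 0.65, 0, 0, 0, 0,, 0.02, -0, 0.64, 0, 0, 0, 0,, 0.02, 0, 0.64, 0, 0, 0, 0,, 0.03, 0.01, 0.64, 0, 0, 0, 0,]
max 0.65 end [ 0.56727098 -0.04828093  0.31006627] 0.07602463813897717
```

Emit:
{"method": "servo_tool", "body": {"motion": [0.02, 0, 0.64, 0, 0, -0.02, 0, 0.02, 0.01, 0.65, 0, 0, 0, 0, 0.02, 0, 0.64, 0, 0, 0, 0, 0.02, 0, 0.64, 0, 0, 0, 0, 0.03, 0.01, 0.64, 0, 0, 0, 0]}}

```text
t: 11.18
eef_pos: [0.5675, -0.0461, 0.3092]
tool_rot: [-0.0, 0.679, 0.735, -0.0]
contact_force: [-0.4, 0.3, 0.1]
gripper_width: 0.999
grasp_force: 0.0
```

Emit:
{"method": "servo_tool", "body": {"motion": [0, 0, 0, 0, 0, 0, 0.3, 0, 0, 0, 0, 0, 0, 0.33, 0, 0, 0, 0, 0, 0, 0.36], "grip_force": 20}}

```text
t: 11.55
eef_pos: [0.572, -0.0458, 0.3125]
tool_rot: [0.004, 0.679, 0.734, 0.005]
contact_force: [14.5, 1.3, -5.4]
gripper_width: 0.638
grasp_force: 15.9
```

Emit:
{"method": "servo_tool", "body": {"motion": [0, 0.2, 0.1, 0, 0, 0, 0.4, 0.15, 0.05, 0, 0, 0, 0, 0.4, 0.2, 0, 0, 0, 0, 0, 0.4]}}

```text
t: 11.92
eef_pos: [0.5728, -0.0447, 0.3121]
tool_rot: [0.005, 0.68, 0.733, -0.002]
contact_force: [-7.9, -20.4, 20.5]
gripper_width: 0.64
grasp_force: 26.8
```

Emit:
{"method": "servo_tool", "body": {"motion": [0, 0, -0.1, 0, 0, 0, 0.35]}}

```text
t: 12.05
eef_pos: [0.5726, -0.0424, 0.3121]
tool_rot: [0.003, 0.68, 0.733, -0.001]
contact_force: [1.3, -6.5, -1.9]
gripper_width: 0.648
grasp_force: 6.0
```

Emit:
{"method": "servo_tool", "body": {"motion": [0, 0, 0, 0, 0, 0, 0.34]}}

```text
t: 12.18
eef_pos: [0.5727, -0.0397, 0.3114]
tool_rot: [0.001, 0.679, 0.734, 0.001]
contact_force: [2.0, 0.3, 0.9]
gripper_width: 0.661
grasp_force: 1.0
```

Emit:
{"method": "servo_tool", "body": {"motion": [0, 0, 0, 0, 0, 0, 0.33]}}

```text
t: 12.3
eef_pos: [0.5723, -0.0385, 0.3107]
tool_rot: [0.0, 0.679, 0.735, 0.001]
contact_force: [0.9, 0.3, 1.0]
gripper_width: 0.673
grasp_force: 0.5
```

Emit:
{"method": "servo_tool", "body": {"motion": [-0.4, 0, 0, 0, 0, -0.6, 0.25, 0, 0, 0, 0, 0, -0.6, 0.27, 0, 0.2, 0, 0, 0, 0, 0.27], "grip_force": 50}}

```text
t: 12.68
eef_pos: [0.5763, -0.0454, 0.3101]
tool_rot: [-0.0, 0.61, 0.792, 0.0]
contact_force: [0.1, 1.2, -0.5]
gripper_width: 0.73
grasp_force: 0.0
```

Emit:
{"method": "servo_tool", "body": {"motion": [0.1, 0.2, 0, 0, 0, 0, 0.27]}}

```text
t: 12.8
eef_pos: [0.5776, -0.0442, 0.3097]
tool_rot: [-0.002, 0.611, 0.792, -0.004]
contact_force: [-16.3, -6.7, 10.7]
gripper_width: 0.731
grasp_force: 8.8
```

Emit:
{"method": "servo_tool", "body": {"motion": [0.2, 0.07, 0, 0, 0, 0, 0.27]}}

```text
t: 12.92
eef_pos: [0.5774, -0.0413, 0.3097]
tool_rot: [-0.002, 0.611, 0.791, -0.005]
contact_force: [-14.4, -9.8, 9.1]
gripper_width: 0.726
grasp_force: 8.0
```

Emit:
{"method": "servo_tool", "body": {"motion": [0.2, 0.07, 0, 0, 0, 0, 0.27]}}

```text
t: 13.05
eef_pos: [0.577, -0.0387, 0.3093]
tool_rot: [-0.002, 0.612, 0.791, -0.006]
contact_force: [-15.4, -15.2, 7.0]
gripper_width: 0.73
grasp_force: 9.1
```

Run:
```python
from h import *
P=np.load("pose.npy")
o=bot.get_obs();print(o["torque"])
im=bot.read_camera("side")
for a in (.032,-.028): print(a,proj("side",P2W(P,[gp(.093,a,.271),gp(.137,a,.27)])).tolist(),proj("top",P2W(P,[gp(.093,a,.271)])).tolist())
k=im[150:230,270:370,::-1];cv2.imwrite("pics/g.png",cv2.resize(k,None,fx=7,fy=7,interpolation=cv2.INTER_CUBIC))
```

```text
[-3.02802104  3.17419434  0.40697851]
0.032 [[323.94446979892507, 165.35359944582217], [311.0514229754804, 164.9500941074384]] [[333.5152976747338, 197.35174488492285]]
-0.028 [[323.8643917068212, 166.343946733013], [310.87532913108, 166.40559904888934]] [[331.86598779223567, 197.52869828039368]]
```

View pics/g.png

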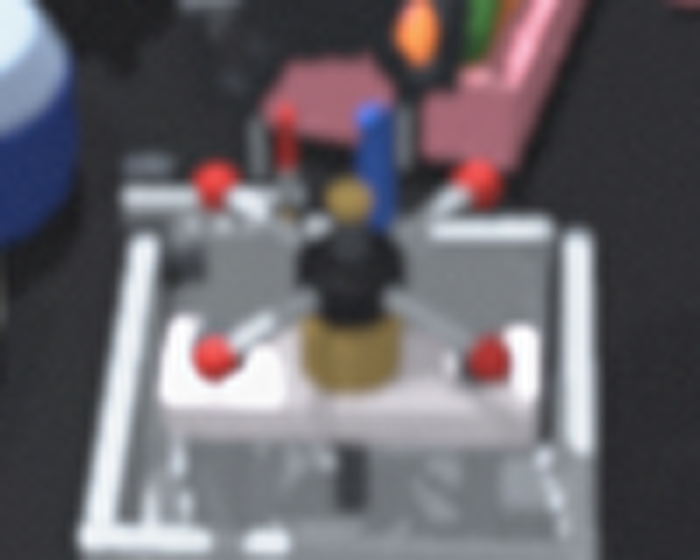

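Emit:
{"method": "servo_tool", "body": {"motion": [0.1, 0, 0, 0, 0, 0, 0.36], "grip_force": 30}}

```text
t: 13.22
eef_pos: [0.5739, -0.0386, 0.3091]
tool_rot: [-0.004, 0.612, 0.791, -0.01]
contact_force: [-26.3, -18.9, 18.6]
gripper_width: 0.645
grasp_force: 16.5
```

Emit:
{"method": "servo_tool", "body": {"motion": [0, 0, 0, 0, 0, 0, 0.42]}}

```text
t: 13.35
eef_pos: [0.5719, -0.0391, 0.3098]
tool_rot: [-0.005, 0.612, 0.79, -0.012]
contact_force: [-37.0, -17.7, 29.2]
gripper_width: 0.588
grasp_force: 21.8
```

Emit:
{"method": "servo_tool", "body": {"motion": [0, -0.2, 0, 0, 0, 0, 0.47]}}

```text
t: 13.48
eef_pos: [0.5695, -0.0395, 0.3102]
tool_rot: [-0.004, 0.612, 0.791, -0.01]
contact_force: [-24.3, -14.7, 22.3]
gripper_width: 0.539
grasp_force: 25.5
```

Emit:
{"method": "servo_tool", "body": {"motion": [0, -0.1, 0, 0, 0, 0, 0.52]}}

```text
t: 13.6
eef_pos: [0.5691, -0.0396, 0.3104]
tool_rot: [-0.002, 0.612, 0.791, -0.008]
contact_force: [-20.6, -14.3, 21.3]
gripper_width: 0.534
grasp_force: 26.3
```

Run:
```python
from h import *
P=np.load("pose.npy");H=P2W(P,gp(0))[0]
o=bot.get_obs();m=np.array(o["eef_pos"]);print(o["contact_force"],m-H)
th=np.r_[.12,.08,.02,.02-.1*np.arange(1,17)]
p0=m-np.array(o["contact_force"])/4500*[1,1,0]
plan([[H[0]+.109*np.cos(a),H[1]+.109*np.sin(a),.310] for a in th],np.r_[.24,.2,.13,.1+th[3:]],.6,p0=p0)
```

```text
[-20.58649449 -14.28440108  21.32821886] [0.10759204 0.01679504 0.05843083]
[-0.29, -0.28, 0.02, 0, 0, 0.09, 0.6,, -0.21, -0.03, 0, 0, 0, 0.26, 0.6,, -0.32, -0.05, 0, 0, 0, 0.47, 0.6,, -0.54, -0.08, 0, 0, 0, 0.73, 0.6,, -0.54, -0.08, 0, 0, 0, 0.67, 0.6,]
[-0.54, -0.09, 0, 0, 0, 0.67, 0.6,, -0.54, -0.08, 0, 0, 0, 0.66, 0.6,, -0.54, -0.08, 0, 0, 0, 0.67, 0.6,, -0.54, -0.08, 0, 0, 0, 0.67, 0.6,, -0.53, -0.08, 0, 0, 0, 0.66, 0.6,]
[-0.54, -0.08, 0, 0, 0, 0.67, 0.6,, -0.54, -0.08, 0, 0, 0, 0.67, 0.6,, -0.54, -0.08, 0, 0, 0, 0.66, 0.6,, -0.54, -0.09, 0, 0, 0, 0.67, 0.6,, -0.54, -0.08, 0, 0, 0, 0.67, 0.6,]
[-0.54, -0.08, 0, 0, 0, 0.66, 0.6,, -0.54, -0.08, 0, 0, 0, 0.67, 0.6,, -0.53, -0.08, 0, 0, 0, 0.67, 0.6,, -0.54, -0.08, 0, 0, 0, 0.66, 0.6,]
max 0.73 end [ 0.46058188 -0.16546326  0.31003083] -1.4796708815945685
```

Emit:
{"method": "servo_tool", "body": {"motion": [-0.3, -0.2, 0, 0, 0, 0.1, 0.6, -0.2, 0, 0, 0, 0, 0.25, 0.6]}}

```text
t: 13.85
eef_pos: [0.5692, -0.0464, 0.3107]
tool_rot: [-0.002, 0.632, 0.775, -0.005]
contact_force: [-20.9, -5.1, 18.2]
gripper_width: 0.523
grasp_force: 32.2
```

Emit:
{"method": "servo_tool", "body": {"motion": [-0.3, -0.05, 0, 0, 0, 0.45, 0.6]}}

```text
t: 13.98
eef_pos: [0.5694, -0.0523, 0.3108]
tool_rot: [-0.002, 0.658, 0.753, -0.005]
contact_force: [-19.6, -6.1, 18.6]
gripper_width: 0.524
grasp_force: 32.7
```

Emit:
{"method": "servo_tool", "body": {"motion": [-0.54, -0.2, 0, 0, 0, 0.7, 0.6, -0.54, -0.12, 0, 0, 0, 0.67, 0.6, -0.54, -0.09, 0, 0, 0, 0.67, 0.6]}}

```text
t: 14.35
eef_pos: [0.5642, -0.0844, 0.3109]
tool_rot: [-0.001, 0.765, 0.644, -0.003]
contact_force: [-12.3, -2.7, 12.5]
gripper_width: 0.524
grasp_force: 27.6
```

Run:
```python
from h import *
P=np.load("pose.npy")
im=bot.read_camera("top")
h=im[185:275,295:395].astype(int)
for n,m in dict(red=(h[...,0]>130)&(h[...,1]<90)&(h[...,2]<90),blue=(h[...,2]>140)&(h[...,0]<90)&(h[...,1]<140)).items():
    _,_,s,c=cv2.connectedComponentsWithStats(m.astype(np.uint8));print(n,[(np.round(k+[295,185],1).tolist(),int(q[4])) for k,q in zip(c[1:],s[1:]) if q[4]>2])
for a in (.032,.2,.4,.5): print(a,proj("top",P2W(P,[gp(.093,a,.271)])).round(1).tolist())
k=im[160:250,270:370,::-1];cv2.imwrite("pics/g2.png",cv2.resize(k,None,fx=6,fy=6,interpolation=cv2.INTER_CUBIC))
```

```text
red [([318.3, 214.1], 25)]
blue []
0.032 [[333.5, 197.4]]
0.2 [[338.2, 197.4]]
0.4 [[343.6, 198.4]]
0.5 [[346.2, 199.3]]
```

View pics/g2.png

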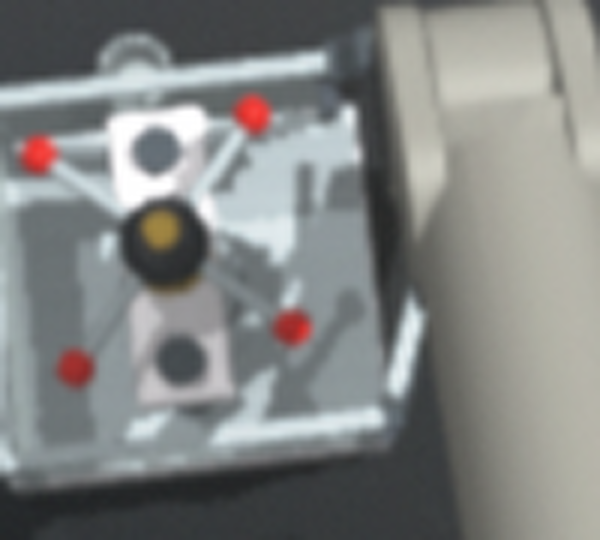

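Emit:
{"method": "servo_tool", "body": {"motion": [-0.54, -0.12, 0, 0, 0, 0.67, 0.6, -0.54, -0.1, 0, 0, 0, 0.67, 0.6, -0.54, -0.08, 0, 0, 0, 0.67, 0.6, -0.54, -0.08, 0, 0, 0, 0.67, 0.6, -0.54, -0.08, 0, 0, 0, 0.67, 0.6]}}

```text
t: 15.02
eef_pos: [0.5371, -0.1294, 0.3111]
tool_rot: [-0.001, 0.901, 0.434, -0.001]
contact_force: [-9.1, 2.6, 10.7]
gripper_width: 0.525
grasp_force: 29.4
```

Emit:
{"method": "servo_tool", "body": {"motion": [-0.54, -0.08, 0, 0, 0, 0.67, 0.6, -0.54, -0.08, 0, 0, 0, 0.67, 0.6, -0.54, -0.08, 0, 0, 0, 0.67, 0.6]}}

```text
t: 15.4
eef_pos: [0.5114, -0.1483, 0.311]
tool_rot: [-0.001, 0.956, 0.295, -0.001]
contact_force: [-9.3, 5.1, 10.5]
gripper_width: 0.522
grasp_force: 29.5
```

Run:
```python
from h import *
P=np.load("pose.npy");H=P2W(P,gp(0))[0]
o=bot.get_obs();m=np.array(o["eef_pos"]);d=m-H;th=np.arctan2(d[1],d[0]);print(np.hypot(*d[:2]),th,.108-th,np.round(o["q"],2))
a=np.linspace(th,-1.57,6)[1:]
plan([[H[0]+.109*np.cos(b),H[1]+.109*np.sin(b),.310] for b in a],a+.08,.6,p0=m-np.array(o["contact_force"])/4500*[1,1,0])
```

```text
0.10452818185301935 -1.0737147654927857 1.1817147654927858 [ 0.43  0.26 -0.32  1.87  0.09  1.03 -0.89]
[-0.61, 0.04, 0.05, 0, 0, 0.8, 0.6,, -0.54, -0.07, 0, 0, 0, 0.66, 0.6,, -0.53, -0.07, 0, 0, 0, 0.67, 0.6,, -0.54, -0.07, 0, 0, 0, 0.66, 0.6,, -0.54, -0.07, 0, 0, 0, 0.66, 0.6,]
max 0.8 end [ 0.46154528 -0.16548797  0.31004069] -1.490151234826699
```

Emit:
{"method": "servo_tool", "body": {"motion": [-0.55, 0, 0, 0, 0, 0.7, 0.6, -0.54, -0.07, 0, 0, 0, 0.66, 0.6, -0.53, -0.07, 0, 0, 0, 0.67, 0.6, -0.54, -0.07, 0, 0, 0, 0.66, 0.6, -0.54, -0.07, 0, 0, 0, 0.66, 0.6]}}

```text
t: 16.02
eef_pos: [0.4605, -0.1609, 0.311]
tool_rot: [-0.002, 0.999, 0.05, -0.001]
contact_force: [-7.5, 14.3, 12.6]
gripper_width: 0.515
grasp_force: 32.3
```

Emit:
{"method": "servo_tool", "body": {"motion": [0, 0, 0, 0, 0, 0, 0.5, 0, 0, 0, 0, 0, 0, 0.35, 0, 0, 0, 0, 0, 0, 0.15, 0, 0, 0, 0, 0, 0, 0, 0, 0, 0, 0, 0, 0, 0]}}

```text
t: 16.65
eef_pos: [0.4612, -0.1659, 0.3102]
tool_rot: [-0.0, 0.999, 0.048, -0.0]
contact_force: [0.1, 0.1, -0.6]
gripper_width: 0.999
grasp_force: 0.0
```

Emit:
{"method": "servo_tool", "body": {"motion": [0, 0, -0.5, 0, 0, 0, 0, 0, 0, -1, 0, 0, 0, 0, 0, 0, -1, 0, 0, 0, 0, 0, 0, -1, 0, 0, 0, 0, 0, 0, -1, 0, 0, 0, 0]}}

```text
t: 17.27
eef_pos: [0.4612, -0.1657, 0.4018]
tool_rot: [0.0, 0.999, 0.049, 0.0]
contact_force: [0.4, -0.1, 0.0]
gripper_width: 0.999
grasp_force: 0.0
```

Emit:
{"method": "servo_tool", "body": {"motion": [0, 1, 0, 0, 0, 0, 0, 0, 1, 0, 0, 0, 0, 0, 0, 1, 0, 0, 0, 0, 0, 0, 1, 0, 0, 0, 0, 0, 1, 0, 0, 0, 0, 0]}}

```text
invalid input
```

Emit:
{"method": "servo_tool", "body": {"motion": [0, 1, 0, 0, 0, 0, 0, 0, 1, 0, 0, 0, 0, 0, 0, 1, 0, 0, 0, 0, 0, 0, 1, 0, 0, 0, 0, 0, 1, 0, 0, 0, 0, 0]}}

```text
invalid input
```

Run:
```python
from h import *
P=np.load("pose.npy");o=bot.get_obs();print(o["eef_pos"],o["contact_force"])
for a in (1.5,1.6,1.7,1.75): print(a,proj("top",P2W(P,[gp(.093,a,.271),gp(.137,a,.27)])).round(1).tolist())
im=bot.read_camera("top");s=bot.read_camera("side")
cv2.imwrite("pics/f.png",np.hstack([cv2.resize(k[:,:,::-1],None,fx=4,fy=4,interpolation=cv2.INTER_CUBIC) for k in (im[155:275,250:350],s[150:270,270:370])]))
```

```text
[ 0.46120482 -0.16570955  0.40175342] [ 0.44433936 -0.11159256  0.03850826]
1.5 [[363.2, 219.9], [376.1, 217.5]]
1.6 [[363.7, 222.6], [376.7, 221.6]]
1.7 [[363.8, 225.4], [376.9, 225.7]]
1.75 [[363.7, 226.8], [376.9, 227.7]]
```

View pics/f.png

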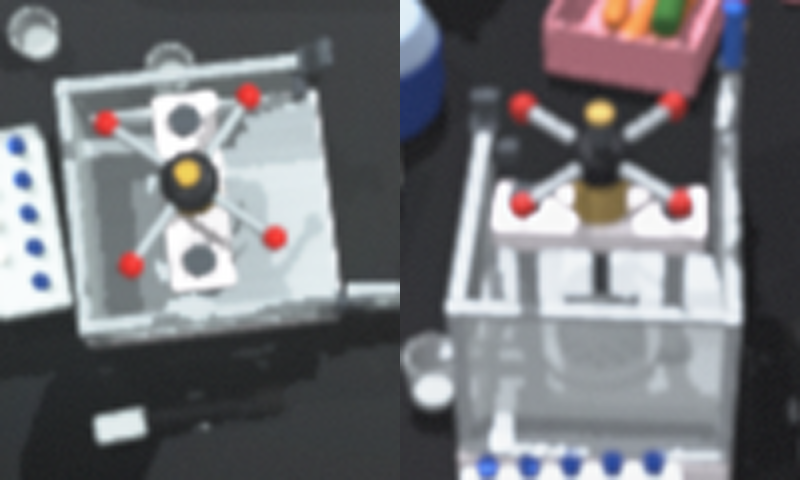

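The picture shows the gate swung square out: its top bar sits at crop row 290 in the top view. The wheel balls are where they should be at the stop, the beaker is still at the spout, and the gripper is clear above.

```bash
python3 -c "
from station import bot
print(bot.hand_in())"
```

```text
the job is handed in; nothing more can be done
None
```

The job is handed in: I turned the star handle anticlockwise to its stop, then freed the latch, swung the gate open to about 1.65–1.7 rad (stop at 1.75) and let go. In the last pictures the beaker was still at the spout and nothing else in view had moved. Two slips along the way: the first lean slid off the grip without freeing the latch, and two final moves to back the arm farther away were refused, so it stayed above the gate, touching nothing.

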